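# Lean the drained cutting board in its stand

## Robot

A 6-joint arm with a two-finger parallel gripper is mounted at the origin on a cart in front of the work surface, level with it; the furniture and walls round the work are solid. World frame = base frame: x ahead of the robot, y to its left, z up, the work surface at z = 0. Lengths are in m, angles in rad, forces in N, time in s.
With the tool pointing down it reaches from about 0.4 to 0.825 m from the base axis. Payload 7 kg.
Tool frame: the origin (TCP) lies on the centre line of the jaws, within the pads' length; the fingertips stand 14 mm ahead of it and the grasp point (between the pads) lies 5 mm behind it; z points along the fingers, y is the line along which they close (so a half turn about z gives the same grasp; the last joint's range is limited). The gripper opens to 88 mm and grips with 3 to 60 N. Pads are 19 mm wide; open, the fingers measure 130 mm over their backs; the gripper's body (78 mm by 193 mm) begins 47 mm behind the grasp point.
Start: joints at [-0.965, 0.359, 0.012, 0, -1.224, -0.288], TCP at [0.211, -0.641, 0.241] pointing down, gripper open.
Joint ranges: [-3.07, 3.07], [-1.43, 2.12], [-1.02, 1.25], [-3.03, 1.67], [-3.05, -0], [-3.03, 3.03]. Speed limits (rad/s): [2.39, 2.39, 3.01, 3.14, 3.14, 3.14].

## Interface

Orientations are given as [roll, pitch, yaw] about the fixed x, y, z axes, in that order (R = Rz(yaw) Ry(pitch) Rx(roll)).
In Python, from station import arm gives the robot as it stands.
- The arm moves only by the tool move_arm, never from a script. Its argument "rows" is a list of rows, each an object with "translation": the shift along the tool's x, y, z in cm, a list of three; "rot": the turn, a rotation vector about the tool's x, y, z in degrees, a list of three; "hand": the closure, from 0 (fully open) to 1 (shut). A call has 1 to 8 rows; each row is the pose to reach, as a shift and turn from the pose commanded when the call began, along the tool's axes at that moment; what a row does not reach only later rows make up. A row lasts 1/12 s, in which the tool goes at most 41.7 mm and 7.16 degrees, less where a joint would pass 70% of its speed; a pose out of reach is approached as far as the arm can. A call with a gripper value outside its range is refused whole. The fingers move at their own pace and stop on an object; "squeeze" is the grip in N (left out, the last holds). Time passes only in rows, so rows that repeat a pose let the fingers close. It gives the time, the measured TCP pose, the force, the opening and the grip force at its end, in the units of the state.
- arm.get_state(): the state, without advancing time (a new reading comes with each control period).
- arm.grab_frame(name): name is "scene" or "top"; returns (picture, depth): 480x640x3 uint8, red, green, blue; 480x640 float32, m along the optical axis (not along the pixel's ray), 0 where there is no reading.
- arm.camera_params(name): a dict with "vfov" (degrees; the focal length in pixels is half the picture's height over the tangent of half this angle, whatever the lens; pixels are square), "cx", "cy" (the principal point, pixels), "k1" (the pictures are not rectified: a ray, as slopes to the right and down, at radius r is drawn at 1 + k1 r^2 times it, then the intrinsics apply), "position" and "orientation" of the camera in the world. Camera axes: x right, y down, z forward; pixel columns grow to the right and rows downward; lengths in m; the calibration is good to about 2 mm. A picture is of the moment at which its call begins. camera_params takes no time and is no camera call.
- arm.job_done(): hands the job in; it is judged then, once.
Trained networks look in the newest picture that a camera, given by its name, has taken for a name from the list of things; names that differ only in an ending like _2 or _b are one class to them, and where a whole thing is asked for, a point or a joint stands for the part that bears it (a point fixed in the world has none). Each returns a list of dicts, best first, with "p" (0 to 1); they miss things now and then, are a little off and sometimes report something else, mostly with a low value. They report only what shows in the picture. A call takes as long as a camera call.
- arm.search_frame(label, camera): "point" ([x, y, z] in m, in the coordinates of the camera as it stood for that picture, good to about 4 mm: the middle of the surface that is visible of it).
- arm.pinpoint(label, camera): "point" ([x, y, z] in m, in the coordinates of the camera as it stood for that picture, good to about 4 mm: a listed point, or the origin of a listed thing).
The state is a dict: "t": time; "q": joint angles; "qd": joint speeds; "joint_efforts": joint torques, N m; "eef_pos": TCP position; "ee_rot": TCP orientation; "force": force on the tool from outside, world axes, zero at the start; "moment": the same for the moment, N m; "width": finger opening in m; "gripper_force": force on a finger pad.
Only numpy, scipy, OpenCV 4.12 (cv2) and the standard library are available. Lean on these libraries where they do the work, as an engineer would, in place of code of your own. Each camera call takes 0.05 s, during which the arm holds its last target. There are 200 camera calls.

## Task

Take the cutting board off the sloping wire rack and lean it, same way up, against the middle of the board stand's upright panel: its foot on the base, square to the panel, leaning back about 20 degrees from upright. Slide the stand's steel stop up against the board's foot to block it. Set the board down gently and leave the other things where they are.

Things in the scene. Friction and masses are not known exactly. Their poses are not given: they have to be found in the camera images.
- board: Loose wooden cutting board, a darker band across each end, 160 wide (x) x 12 thick (y) x 200 mm long (z, up to its top edge), about 0.27 kg. Origin at its centre; +y is its rear face. At the start it lies on the rack, leaning 34 degrees from vertical, top towards the rack's +y; its top 65 mm are free on both sides and can be pinched across the thickness.
- board_foot (a point): Middle of the board's lower end face (mid thickness), 100 mm from its centre along -z; axes as the board.
- board_top (a point): Middle of the board's upper end face (mid thickness), 100 mm from its centre along +z; axes as the board.
- rack: Fixed steel wire draining rack, 108 x 125 mm, 146 mm high: two side wires 100 mm apart, a slope that supports the board's lower 130 mm, a ledge under its foot and an 18 mm lip in front of the foot: draw the board up along its own length 25 mm or more first. Origin at its middle on the table, z up; the slope leans to its +y.
- stand: Fixed board stand: wooden base 200 x 200 x 10 mm, upright grey back panel along its +y edge, 190 mm wide (x), front face at y = 85 mm, top edge at z = 130 mm. Origin at the middle of the base's underside on the table, z up. The board's rear face rests on the panel's front top edge; with its foot middle 49 mm in front of the panel's face it leans about 20 degrees.
- panel_face (a point): Bottom middle of the panel's front face, on the base's upper surface (z = 10 mm of the stand); axes as the stand.
- foot_stop (a joint): Slide of the steel foot stop along the base, m: 0 is farthest from the panel (the bar's face 105 mm in front of it), 0.08 the nearest (25 mm); grows towards the panel. Starts between 0 and 0.02. Light friction (2.5 N) holds it where it is left.
- stop_face (a point): Middle of the bar's face that looks at the panel, 11 mm over the base's upper surface; axes as the stand. The bar is 150 wide (along x), 16 thick, its top 23 mm over the base's upper surface.
- stop_tab (a point): Top middle of the stop's upright tab, which stands 55 mm behind the bar's face (away from the panel); the tab is 36 wide (along x), 12 thick (along y), its top 55 mm over the base's upper surface; axes as the stand. Pinch it or push it from behind.
- spice_a: Spice jar, 45 mm across, 105 high, origin under its middle. Bystander.
- spice_b: Spice jar, 44 mm across, 105 high, origin under its middle. Bystander.
- flour_jar: Glass jar with a yellow lid, 65 mm across, 120 high, origin under its middle. Bystander.
- salt_box: Wooden box with a lid, 79 x 112 x 80 mm, origin under its middle. Bystander.
- egg_cup: Small steel cup, 67 mm across, 42 high, origin under its middle. Bystander.
- pepper_mill: Wooden pepper mill, 58 mm across, 170 high, origin under its middle. Bystander.

How it is judged:
At the end, for the whole second after the job is handed in: The board rests on the base, same way up, leaning back on the panel 11.5 to 31.5 degrees from upright, within 30 mm of the panel's middle and 8.5 degrees of square; the stop's bar is within 8 mm of its foot (board_foot 0 to 14 mm from stop_face along y); all at rest (angle between board's own z axis and vertical between 0.2 and 0.55 rad and y of board_top in the frame of panel_face above 0 m and y of board_foot in the frame of panel_face below -0.015 m and z of board_foot in the frame of panel_face below 0.012 m and x of board_foot in the frame of panel_face between -0.03 and 0.03 m and angle between the x axis of board and the x axis of stand, either way round below 0.15 rad and y of board_foot in the frame of stop_face between 0 and 0.014 m and linear speed of board below 0.02 m/s and angular speed of board below 0.1 rad/s); the robot touches nothing.
It fails at once if the board is dropped or banged on the stand (over 45 N) (contact force between board and stand above 45 N).
It fails at once if a bystander is moved more than 30 mm (distance of any of spice_a, spice_b, flour_jar, salt_box, egg_cup, pepper_mill from where it was at the start of the episode above 0.03 m).
It also fails if it takes over 56 s, if anything falls off the work surface, if the arm or the gripper's body presses on something with over 40 N, if the wrist force passes 120 N, or if a joint passes its speed limit or range.

## Working session

There is one attempt and no reset: what is moved stays moved. The work goes in short steps, Python scripts to look and compute and a tool call to move; the robot and the scene stay as the last step left them, time stands still between calls to the robot, and variables do not carry over. Pictures are saved under pics/ and viewed, at most 10 in all, crops included, and the job is handed in when it is done.

Besides the shell and the picture viewer there is one more tool, called in YAML: its name, and indented under it one key for each argument. move_arm: Moves the arm, as the interface text tells. Its arguments: {"type":"object","properties":{"rows":{"type":"array","items":{"type":"object","properties":{"translation":{"type":"array","items":{"type":"number"}},"rot":{"type":"array","items":{"type":"number"}},"hand":{"type":"number"}}}},"squeeze":{"type":"number"}},"required":["rows"]}

```bash
ls; mkdir -p pics; cat > h.py <<'E'
import numpy as np, cv2
from station import arm
from scipy.spatial.transform import Rotation as R
def rot(o):
    o=np.array(o); 
    return o if o.shape==(3,3) else (R.from_euler('xyz',o).as_matrix() if o.size==3 else R.from_quat(o).as_matrix())
def cam(n):
    p=arm.camera_params(n); return np.array(p['position']),rot(p['orientation']),p
def w(n,pt):
    P,M,_=cam(n); return P+M@np.array(pt)
def cloud(n,d):
    P,M,p=cam(n); f=240/np.tan(np.radians(p['vfov']/2))
    v,u=np.mgrid[0:480,0:640]; K=np.array([[f,0,p['cx']],[0,f,p['cy']],[0,0,1.]])
    # invert radial model by iteration
    x=(u-p['cx'])/f;y=(v-p['cy'])/f;a,b=x.copy(),y.copy()
    for _ in range(20):
        s=1+p['k1']*(a*a+b*b);a=x/s;b=y/s
    return P+np.stack([a*d,b*d,d],-1)@M.T
E
python3 - <<'E'
from h import *
for n in ['scene','top']:
    im,d=arm.grab_frame(n); cv2.imwrite(f'pics/{n}0.png',im[:,:,::-1]); np.save(f'{n}0.npy',cloud(n,d)); print(n,arm.camera_params(n))
    for l in ['board','board_foot','board_top','rack','stand','panel_face','stop_face','stop_tab','spice_a','flour_jar','salt_box','egg_cup','pepper_mill']:
        print(l,[(np.round(w(n,r['point']),3).tolist(),round(r['p'],2)) for r in arm.pinpoint(l,n)[:3]])
print(arm.get_state())
E
```

```text
pics
scene {'vfov': 54.94383846915363, 'cx': 312.6064078898879, 'cy': 238.9311020709336, 'k1': 0.0022956196965578067, 'position': array([-0.06198278,  0.84508317,  0.72420632]), 'orientation': array([-2.08369584, -0.00383717, -2.47752875])}
board [([0.468, -0.172, 0.124], 0.89)]
board_foot [([0.488, -0.222, 0.045], 0.89)]
board_top [([0.456, -0.118, 0.209], 0.55), ([0.44, 0.025, -0.003], 0.54)]
rack [([0.475, -0.176, -0.001], 0.9), ([0.463, 0.259, 0.001], 0.31)]
stand [([0.463, 0.256, 0.001], 0.82), ([0.473, -0.174, 0.123], 0.25)]
panel_face [([0.481, 0.338, 0.01], 0.73)]
stop_face [([0.462, 0.245, 0.021], 0.97), ([0.648, 0.132, -0.005], 0.15)]
stop_tab [([0.455, 0.185, 0.063], 0.91), ([0.466, -0.174, 0.125], 0.31)]
spice_a [([0.647, 0.132, -0.006], 0.76), ([0.608, 0.067, -0.002], 0.74)]
flour_jar [([0.672, 0.362, -0.004], 0.76), ([0.459, 0.244, 0.02], 0.33), ([0.609, 0.066, -0.006], 0.28)]
salt_box [([0.704, 0.241, -0.001], 0.8)]
egg_cup [([0.669, 0.364, -0.001], 0.63)]
pepper_mill [([0.661, -0.235, -0.005], 0.64), ([0.474, 0.339, 0.013], 0.24)]
top {'vfov': 45.49861737873484, 'cx':
[... 778 characters left out ...]
ill [([0.659, -0.238, 0.001], 0.57)]
{'t': 1.4, 'q': array([-9.64895859e-01,  3.58591109e-01,  1.18975371e-02, -3.28943165e-06,
       -1.22411238e+00, -2.88073338e-01]), 'qd': array([-0.0001187 , -0.000381  ,  0.00019022, -0.00063801, -0.00043834,
       -0.00132824]), 'joint_efforts': array([-8.74888756e-04, -5.82377422e+01,  2.93289828e+01,  7.00250924e+00,
        1.23159843e-02, -3.53024711e-05]), 'eef_pos': array([ 0.21089538, -0.64117839,  0.24056533]), 'ee_rot': array([ 3.14158255e+00,  2.31554400e-07, -2.82376664e+00]), 'force': array([-0.03343556,  0.73388658, -0.19803248]), 'moment': array([ 0.04161901, -0.01727163, -0.04824602]), 'gripper_force': 0.0, 'width': 0.0879549855589845}
```

View pics/top0.png

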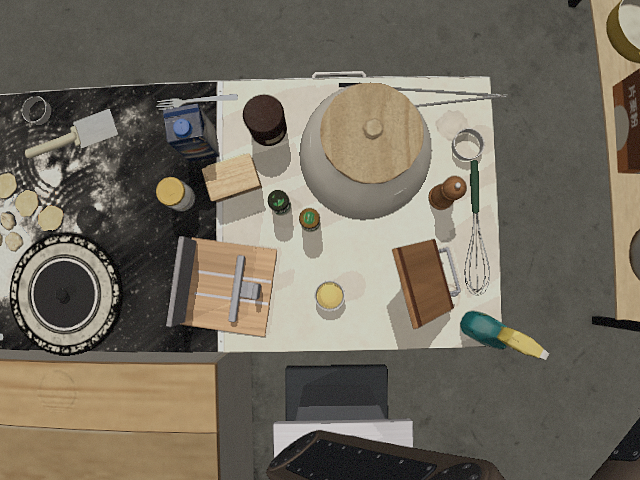

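View pics/scene0.png

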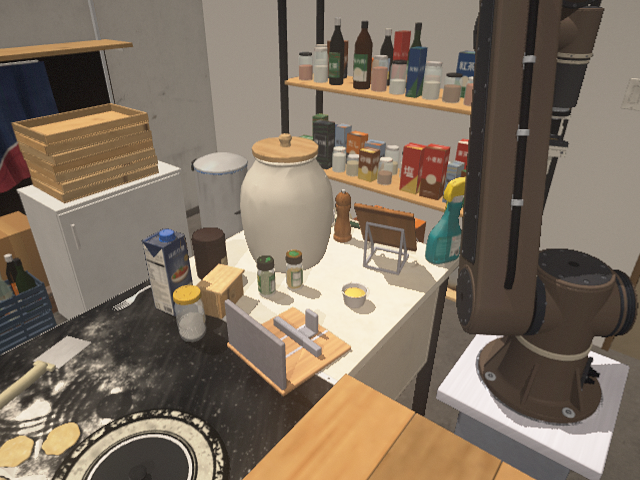

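```bash
python3 - <<'E'
from h import *
for n in ['top','scene']:
    C=np.load(n+'0.npy').reshape(-1,3)
    def box(lo,hi): 
        m=np.all((C>lo)&(C<hi),1); return C[m]
    # board front face plane
    B=box([.36,-.26,.06],[.58,-.08,.24])
    rng=np.random.default_rng(0);best=None
    for _ in range(400):
        p=B[rng.choice(len(B),3,False)];nn=np.cross(p[1]-p[0],p[2]-p[0]);nn/=np.linalg.norm(nn)+1e-9
        m=abs((B-p[0])@nn)<.003
        if best is None or m.sum()>best.sum(): best=m
    Q=B[best];c=Q.mean(0);nn=np.linalg.svd(Q-c,full_matrices=False)[2][2]
    if nn[2]<0: nn=-nn
    print(n,'board',len(Q),c.round(3),nn.round(3),Q.min(0).round(3),Q.max(0).round(3))
    rect=cv2.minAreaRect((Q@np.linalg.svd(Q-c,full_matrices=False)[2][:2].T).astype(np.float32)); print(rect)
    # panel top
    T=box([.3,.25,.118],[.62,.42,.145]); 
    if len(T)>20: print('panel top',len(T),T[:,2].mean(),cv2.minAreaRect(T[:,:2].astype(np.float32)), cv2.boxPoints(cv2.minAreaRect(T[:,:2].astype(np.float32))).round(3).tolist())
    T=box([.4,.12,.055],[.52,.22,.075]); print('tab top',T.mean(0),T.min(0),T.max(0),cv2.minAreaRect(T[:,:2].astype(np.float32)))
    T=box([.34,.2,.028],[.57,.28,.04]); print('bar top',T.mean(0),cv2.minAreaRect(T[:,:2].astype(np.float32)))
E
```

```text
top board 3093 [ 0.469 -0.167  0.145] [ 0.203 -0.797  0.569] [ 0.381 -0.242  0.06 ] [ 0.558 -0.101  0.216]
((0.06814567744731903, 0.4105801582336426), (0.15953701734542847, 0.19002507627010345), 87.06708526611328)
panel top 605 0.12865905658431478 ((0.47726500034332275, 0.3448713719844818), (0.015146848745644093, 0.1885932832956314), 81.38113403320312) [[0.382999986410141, 0.35199999809265137], [0.5690000057220459, 0.3230000138282776], [0.5720000267028809, 0.33799999952316284], [0.38499999046325684, 0.3659999966621399]]
tab top [0.45494917 0.18505693 0.06417748] [0.43692067 0.17789692 0.05636017] [0.47154082 0.19195191 0.07053116] ((0.4543326497077942, 0.185574471950531), (0.011907043866813183, 0.03547925129532814), 81.05084991455078)
bar top [0.46176077 0.23168721 0.03312075] ((0.46046334505081177, 0.23215189576148987), (0.017237981781363487, 0.1476939618587494), 81.23725128173828)
scene board 1526 [ 0.462 -0.152  0.144] [ 0.203 -0.801  0.563] [ 0.38 -0.23  0.06] [ 0.555 -0.092  0.211]
((-0.02001948654651642, 0.41596752405166626), (0.15995897352695465, 0.1818658858537674), 86.59491729736328)
panel top 569 0.12696414098883213 ((0.47777289152145386, 0.3474033772945404), (0.014074831269681454, 0.1904607117176056), 81.22552490234375) [[0.382999986410141, 0.35499998927116394], [0.5709999799728394, 0.32600000500679016], [0.5730000138282776, 0.3400000035762787], [0.38499999046325684, 0.36899998784065247]]
tab top [0.45127017 0.19031621 0.06175835] [0.43524261 0.18138956 0.05511631] [0.47066829 0.19749202 0.06687497] ((0.45274055004119873, 0.188498392701149), (0.013821673579514027, 0.03508151322603226), 78.88331604003906)
bar top [0.45600975 0.23658165 0.03201559] ((0.4599402844905853, 0.23453453183174133), (0.018418580293655396, 0.14877758920192719), 81.15113067626953)
```

The top view shows the rack with the board at about pixel (423,283), the stand at (225,285) with its tab at (250,290), the egg cup at (330,295), and the spice jars at (278,203) and (310,218). A large crock stands at (370,150). In the scene view the board leans in the rack at (385,225). Next I check how much clearance the crock leaves and compute the poses.

```bash
cat >> h.py <<'E'
def axes(yaw,lean):
    y=np.radians(yaw);l=np.radians(lean)
    x=np.array([np.cos(y),np.sin(y),0]);h=np.array([-np.sin(y),np.cos(y),0])
    z=np.sin(l)*h+np.array([0,0,np.cos(l)]); return np.stack([x,np.cross(z,x),z],1)
def tool(A): return np.stack([-A[:,0],A[:,1],-A[:,2]],1)
def go(p,Rt,c=None):
    s=arm.get_state() 
    p0,R0=c if c else (s['eef_pos'],rot(s['ee_rot']))
    print('t',s['t'],'cm',np.round(R0.T@(np.array(p)-p0)*100,2).tolist(),'deg',np.round(np.degrees(R.from_matrix(R0.T@Rt).as_rotvec()),2).tolist())
S=34;GS=.067           # TCP along board from centre
C0=np.array([.470,-.171,.125]); A0=axes(14.3,34)
YS=-8.7; hs=np.array([-np.sin(np.radians(YS)),np.cos(np.radians(YS)),0]); xs=np.array([np.cos(np.radians(YS)),np.sin(np.radians(YS)),0])
E
python3 - <<'E'
from h import *
C=np.concatenate([np.load(n+'0.npy').reshape(-1,3) for n in('top','scene')])
for z0 in np.arange(.0,.5,.05):
    m=(C[:,2]>z0)&(C[:,2]<z0+.05)&(C[:,0]>.56)&(C[:,0]<1)&(C[:,1]>-.2)&(C[:,1]<.2)
    if m.sum(): q=C[m];print(round(z0,2),m.sum(),np.percentile(q,1,0).round(3),np.percentile(q,99,0).round(3))
p=C0+GS*A0[:,2]; Rt=tool(A0); print(p)
go(p+.10*A0[:,2],Rt)
E
```

```text
0.0 8954 [ 0.562 -0.196  0.   ] [0.948 0.198 0.048]
0.05 2659 [ 0.586 -0.081  0.051] [0.817 0.199 0.1  ]
0.1 4391 [ 0.591 -0.082  0.101] [0.895 0.198 0.149]
0.15 2125 [ 0.597 -0.143  0.151] [0.799 0.082 0.2  ]
0.2 4016 [ 0.602 -0.171  0.201] [0.829 0.077 0.25 ]
0.25 5160 [ 0.618 -0.159  0.25 ] [0.809 0.06  0.298]
0.3 9648 [ 0.643 -0.134  0.304] [0.812 0.036 0.344]
0.35 423 [ 0.713 -0.066  0.352] [ 0.745 -0.033  0.373]
[ 0.46074595 -0.13469493  0.18054552]
t 1.4 cm [-39.94, 45.88, -2.29] deg [33.99, 1.16, 3.79]
```

move_arm:
  rows:
    - {"translation":[0,0,-8],"rot":[0,0,0],"hand":0.2}
    - {"translation":[0,0,-16],"rot":[0,0,0],"hand":0.2}
    - {"translation":[0,0,-16],"rot":[0,0,0],"hand":0.2}
    - {"translation":[0,0,-16],"rot":[0,0,0],"hand":0.2}
    - {"translation":[-20,23,-16],"rot":[17,0,2],"hand":0.2}
    - {"translation":[-20,23,-16],"rot":[17,0,2],"hand":0.2}
    - {"translation":[-20,23,-16],"rot":[17,0,2],"hand":0.2}
    - {"translation":[-20,23,-16],"rot":[17,0,2],"hand":0.2}
  squeeze: 30

```text
t: 2.07
eef_pos: [0.2699, -0.4938, 0.399]
ee_rot: [-2.842, 0.006, -2.859]
force: [1.6, 1.6, 0.3]
width: 0.0706
gripper_force: 0.0
```

```bash
python3 - <<'E'
from h import *
s=arm.get_state();print(s['q'].round(2),s['width'],s['eef_pos'])
p=C0+GS*A0[:,2]; Rt=tool(A0)
go(p+.12*A0[:,2]+[0,0,.03],Rt)
E
```

```text
[-0.6  -0.07 -0.27  0.2  -1.15 -0.75] 0.07055461214830328 [ 0.26994598 -0.49384033  0.3990192 ]
t 2.0667 cm [-28.5, 36.96, -1.91] deg [16.86, 1.12, 1.55]
```

move_arm:
  rows:
    - {"translation":[-29,37,-2],"rot":[17,1,1.5],"hand":0.2}
    - {"translation":[-29,37,-2],"rot":[17,1,1.5],"hand":0.2}
    - {"translation":[-29,37,-2],"rot":[17,1,1.5],"hand":0.2}
    - {"translation":[-29,37,-2],"rot":[17,1,1.5],"hand":0.2}
    - {"translation":[-29,37,-2],"rot":[17,1,1.5],"hand":0.2}
    - {"translation":[-29,37,-2],"rot":[17,1,1.5],"hand":0.2}
    - {"translation":[-29,37,-2],"rot":[17,1,1.5],"hand":0.2}
    - {"translation":[-29,37,-2],"rot":[17,1,1.5],"hand":0.2}

```text
t: 2.73
eef_pos: [0.376, -0.2427, 0.3499]
ee_rot: [-2.548, 0.004, -2.889]
force: [1.9, -1.3, 0.4]
width: 0.0702
gripper_force: 0.0
```

```bash
python3 - <<'E'
from h import *
s=arm.get_state();print(s['q'].round(2),s['width'],s['eef_pos'])
p=C0+GS*A0[:,2]; Rt=tool(A0)
go(p+.08*A0[:,2],Rt)
E
```

```text
[ 0.35 -0.29 -0.79  0.64 -1.21 -1.95] 0.07020453611678039 [ 0.37598812 -0.2427447   0.34993195]
t 2.7333 cm [-10.89, 16.41, 1.4] deg [-0.03, 0.27, 0.04]
```

move_arm:
  rows:
    - {"translation":[-10.9,16.4,1.4],"rot":[0,0.3,0],"hand":0.2}
    - {"translation":[-10.9,16.4,1.4],"rot":[0,0.3,0],"hand":0.2}
    - {"translation":[-10.9,16.4,1.4],"rot":[0,0.3,0],"hand":0.2}
    - {"translation":[-10.9,16.4,1.4],"rot":[0,0.3,0],"hand":0.2}
    - {"translation":[-10.9,16.4,1.4],"rot":[0,0.3,0],"hand":0.2}
    - {"translation":[-10.9,16.4,1.4],"rot":[0,0.3,0],"hand":0.2}
    - {"translation":[-10.9,16.4,1.4],"rot":[0,0.3,0],"hand":0.2}
    - {"translation":[-10.9,16.4,1.4],"rot":[0,0.3,0],"hand":0.2}

```text
t: 3.4
eef_pos: [0.4498, -0.0932, 0.2464]
ee_rot: [-2.548, -0.004, -2.892]
force: [-0.1, -0.3, 0.2]
width: 0.0704
gripper_force: 0.0
```

```bash
python3 - <<'E'
from h import *
s=arm.get_state();print(s['q'].round(2),s['width'],s['eef_pos'],s['force'])
im,d=arm.grab_frame('scene'); cv2.imwrite('pics/scene1.png',cv2.resize(im[150:330,300:540,::-1],None,fx=3,fy=3)); np.save('scene1.npy',cloud('scene',d))
p=C0+GS*A0[:,2]; Rt=tool(A0)
go(p,Rt)
E
```

```text
[ 0.64 -0.04 -0.82  0.61 -1.12 -2.33] 0.07040184008636155 [ 0.44977337 -0.0931625   0.24635937] [-0.07210994 -0.29402171  0.24914945]
t 3.45 cm [-0.08, 0.16, 7.86] deg [0.02, -0.17, 0.08]
```

View pics/scene1.png

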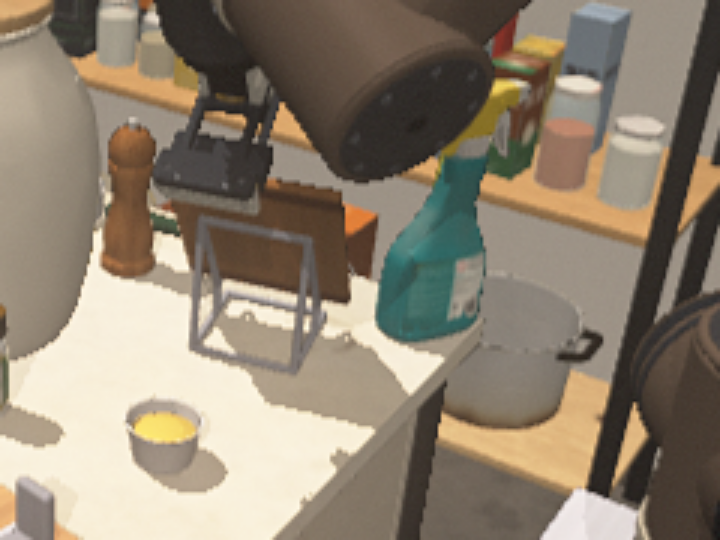

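The open gripper (210,180 in the crop) sits above the board's top edge (255,195). Joint 6 would run close to its limit at the stand, so I'll turn the gripper half a turn here before grasping.

move_arm:
  rows:
    - {"translation":[0,0,-1],"rot":[0,0,-57],"hand":0.2}
    - {"translation":[0,0,-1],"rot":[0,0,-57],"hand":0.2}
    - {"translation":[0,0,-1],"rot":[0,0,-57],"hand":0.2}
    - {"translation":[0,0,-1],"rot":[0,0,-57],"hand":0.2}
    - {"translation":[0,0,-1],"rot":[0,0,-57],"hand":0.2}
    - {"translation":[0,0,-1],"rot":[0,0,-57],"hand":0.2}
    - {"translation":[0,0,-1],"rot":[0,0,-57],"hand":0.2}
    - {"translation":[0,0,-1],"rot":[0,0,-57],"hand":0.2}

```text
t: 4.12
eef_pos: [0.4481, -0.0887, 0.2554]
ee_rot: [-2.795, -0.49, -1.98]
force: [-0.1, 0.3, 0.1]
width: 0.0702
gripper_force: 0.0
```

move_arm:
  rows:
    - {"translation":[0,0,0],"rot":[0,0,-57],"hand":0.2}
    - {"translation":[0,0,0],"rot":[0,0,-57],"hand":0.2}
    - {"translation":[0,0,0],"rot":[0,0,-57],"hand":0.2}
    - {"translation":[0,0,0],"rot":[0,0,-57],"hand":0.2}
    - {"translation":[0,0,0],"rot":[0,0,-57],"hand":0.2}
    - {"translation":[0,0,0],"rot":[0,0,-57],"hand":0.2}
    - {"translation":[0,0,0],"rot":[0,0,-57],"hand":0.2}
    - {"translation":[0,0,0],"rot":[0,0,-57],"hand":0.2}

```text
t: 4.78
eef_pos: [0.4481, -0.0887, 0.2555]
ee_rot: [2.869, -0.533, -0.823]
force: [-0.3, 0.4, 0.3]
width: 0.0702
gripper_force: 0.0
```

move_arm:
  rows:
    - {"translation":[0,0,0],"rot":[0,0,-57],"hand":0.2}
    - {"translation":[0,0,0],"rot":[0,0,-57],"hand":0.2}
    - {"translation":[0,0,0],"rot":[0,0,-57],"hand":0.2}
    - {"translation":[0,0,0],"rot":[0,0,-57],"hand":0.2}
    - {"translation":[0,0,0],"rot":[0,0,-57],"hand":0.2}
    - {"translation":[0,0,0],"rot":[0,0,-57],"hand":0.2}
    - {"translation":[0,0,0],"rot":[0,0,-57],"hand":0.2}
    - {"translation":[0,0,0],"rot":[0,0,-57],"hand":0.2}

```text
t: 5.45
eef_pos: [0.4481, -0.0887, 0.2554]
ee_rot: [2.554, -0.082, 0.122]
force: [-0.5, 0.5, 0.8]
width: 0.0702
gripper_force: 0.0
```

```bash
sed -i 's/return np.stack(\[-A\[:,0\],A\[:,1\]/return np.stack([A[:,0],-A[:,1]/' h.py; python3 - <<'E'
from h import *
s=arm.get_state();print(s['q'].round(2),s['width'],s['eef_pos'],s['force'])
for n in('scene','top'):
    im,d=arm.grab_frame(n)
    for l in('board','board_top','board_foot'): print(n,l,[(w(n,r['point']).round(3),round(r['p'],2)) for r in arm.pinpoint(l,n)[:2]])
    Cl=cloud(n,d).reshape(-1,3)
    # board points in prior board frame
    b=(Cl-C0)@A0; m=(abs(b[:,1]+.006)<.006)&(abs(b[:,0])<.12)&(abs(b[:,2])<.13)
    if n=='top' : print('extent',np.percentile(b[m],[.5,99.5],axis=0).round(3),np.median(b[m],0))
p=C0+GS*A0[:,2]; Rt=tool(A0)
print(p);go(p,Rt)
E
```

```text
[ 0.66 -0.05 -0.81  0.59 -1.15  0.66] 0.07020763093626452 [ 0.44813504 -0.08866506  0.25544292] [-0.48796606  0.52566331  0.81865567]
scene board [(array([ 0.469, -0.169,  0.125]), 0.92)]
scene board_top [(array([ 0.456, -0.119,  0.209]), 0.69), (array([0.463, 0.257, 0.   ]), 0.63)]
scene board_foot [(array([ 0.486, -0.226,  0.046]), 0.96)]
top board [(array([ 0.472, -0.171,  0.127]), 0.74), (array([ 0.481, -0.23 ,  0.046]), 0.44)]
top board_top []
top board_foot [(array([ 0.481, -0.23 ,  0.046]), 0.79)]
extent [[-0.079 -0.011 -0.102]
 [ 0.079 -0.001  0.102]] [ 0.02308777 -0.00817428 -0.01037303]
[ 0.46074595 -0.13469493  0.18054552]
t 5.85 cm [0.04, -0.13, 8.86] deg [-0.0, 0.17, -9.03]
```

move_arm:
  rows:
    - {"translation":[0,-0.1,0],"rot":[0,0,-9],"hand":0.2}
    - {"translation":[0,-0.1,1],"rot":[0,0.2,-9],"hand":0.2}
    - {"translation":[0,-0.1,2.5],"rot":[0,0.2,-9],"hand":0.2}
    - {"translation":[0,-0.1,4.3],"rot":[0,0.2,-9],"hand":0.2}
    - {"translation":[0,-0.1,6],"rot":[0,0.2,-9],"hand":0.2}
    - {"translation":[0,-0.1,7.5],"rot":[0,0.2,-9],"hand":0.2}
    - {"translation":[0,-0.1,8.6],"rot":[0,0.2,-9],"hand":0.2}
    - {"translation":[0,-0.1,8.9],"rot":[0,0.2,-9],"hand":0.2}

```text
t: 6.52
eef_pos: [0.4597, -0.1361, 0.1789]
ee_rot: [2.548, 0.003, 0.249]
force: [-0.8, 0.1, 0.7]
width: 0.0701
gripper_force: 0.0
```

```bash
python3 - <<'E'
from h import *
s=arm.get_state();print(s['q'].round(2),s['width'],s['eef_pos'],s['force'])
im,d=arm.grab_frame('top');Cl=cloud('top',d).reshape(-1,3);b=(Cl-C0)@A0;m=(abs(b[:,1]+.006)<.008)&(abs(b[:,0])<.07)&(abs(b[:,2])<.09);print(np.median(b[m],0))
go(C0+GS*A0[:,2],tool(A0))
E
```

```text
[ 0.49  0.05 -0.95  0.77 -0.89  0.74] 0.07006490749543069 [ 0.45966292 -0.13613745  0.17887572] [-0.80903831  0.10378557  0.65278752]
[ 0.03971939 -0.00794756  0.01706832]
t 6.5667 cm [0.12, -0.01, -0.17] deg [0.04, 0.12, 0.08]
```

move_arm:
  rows:
    - {"translation":[0,0.1,0],"rot":[0,0,0],"hand":0.6}
    - {"translation":[0,0.1,0],"rot":[0,0,0],"hand":0.7}
    - {"translation":[0,0.1,0],"rot":[0,0,0],"hand":0.8}
    - {"translation":[0,0.1,0],"rot":[0,0,0],"hand":1}
    - {"translation":[0,0.1,0],"rot":[0,0,0],"hand":1}
    - {"translation":[0,0.1,0],"rot":[0,0,0],"hand":1}
    - {"translation":[0,0.1,0],"rot":[0,0,0],"hand":1}
    - {"translation":[0,0.1,0],"rot":[0,0,0],"hand":1}
  squeeze: 12

```text
t: 7.23
eef_pos: [0.4607, -0.1358, 0.1808]
ee_rot: [2.548, 0.001, 0.252]
force: [0.7, -0.1, -0.5]
width: 0.0217
gripper_force: 0.0
```

move_arm:
  rows:
    - {"translation":[0,0,0],"rot":[0,0,0],"hand":1}
    - {"translation":[0,0,0],"rot":[0,0,0],"hand":1}
    - {"translation":[0,0,0],"rot":[0,0,0],"hand":1}
    - {"translation":[0,0,0],"rot":[0,0,0],"hand":1}
  squeeze: 40

```text
t: 7.57
eef_pos: [0.4607, -0.136, 0.1808]
ee_rot: [2.548, 0.001, 0.251]
force: [0.5, 0.4, 0.6]
width: 0.0118
gripper_force: 40.0
```

move_arm:
  rows:
    - {"translation":[0,0,-0.3],"rot":[0,0,0],"hand":1}
    - {"translation":[0,0,-1],"rot":[0,0,0],"hand":1}
    - {"translation":[0,0,-2],"rot":[0,0,0],"hand":1}
    - {"translation":[0,0,-3],"rot":[0,0,0],"hand":1}
    - {"translation":[0,0,-4],"rot":[0,0,0],"hand":1}
    - {"translation":[0,0,-5],"rot":[0,0,0],"hand":1}
    - {"translation":[0,0,-6],"rot":[0,0,0],"hand":1}
    - {"translation":[0,0,-6],"rot":[0,0,0],"hand":1}

```text
t: 8.23
eef_pos: [0.4528, -0.1022, 0.2319]
ee_rot: [2.549, -0.001, 0.252]
force: [0.8, -0.7, -0.8]
width: 0.0121
gripper_force: 40.0
```

```bash
cat >> h.py <<'E'
O=np.array([.478,.337,.010]) # panel_face
def place(lean=20,dy=.049,up=0,dx=0,off=0):
    A=axes(YS,lean); foot=O+dx*xs-dy*hs+[0,0,up]
    # rear lower edge of thickness: mid foot raised by t/2*sin(lean)
    foot=foot+[0,0,.006*np.sin(np.radians(lean))]
    return foot+(.1+GS+off)*A[:,2],tool(A)
E
python3 - <<'E'
from h import *
s=arm.get_state();print(s['q'].round(2),s['width'],s['eef_pos'],s['force'])
for n in('scene','top'):
    im,d=arm.grab_frame(n)
    if n=='scene': cv2.imwrite('pics/scene2.png',cv2.resize(im[100:400,200:500,::-1],None,fx=2,fy=2))
    for l in('board','board_top','board_foot','panel_face'): print(n,l,[(w(n,r['point']).round(3),round(r['p'],2)) for r in arm.pinpoint(l,n)[:2]])
    Cl=cloud(n,d).reshape(-1,3)
    Rt=rot(s['ee_rot']);b=(Cl-s['eef_pos'])@Rt; m=(abs(b[:,1]-.006)<.006)&(abs(b[:,0])<.12)&(b[:,2]<.2)&(b[:,2]>-.04)
    print(m.sum(),np.percentile(b[m],[1,99],axis=0).round(3),np.median(b[m],0))
p,Rt=place(20,.049,.15); print(p)
A=axes(0,20);go(s['eef_pos']+[-.02,.1,.15],tool(A)); go(p,Rt)
E
```

```text
[ 0.61 -0.02 -0.86  0.64 -1.07  0.8 ] 0.01206520635624309 [ 0.45284912 -0.10215546  0.23185682] [ 0.77124876 -0.66006374 -0.75135631]
scene board [(array([ 0.459, -0.139,  0.177]), 0.87)]
scene board_top [(array([ 0.45 , -0.083,  0.26 ]), 0.74), (array([ 0.705,  0.24 , -0.004]), 0.6)]
scene board_foot [(array([ 0.479, -0.189,  0.098]), 0.97)]
scene panel_face [(array([0.474, 0.34 , 0.011]), 0.73)]
37 [[-0.079  0.    -0.038]
 [ 0.081  0.006  0.15 ]] [-0.03354816  0.00187559 -0.03261408]
top board [(array([ 0.465, -0.141,  0.174]), 0.62)]
top board_top [(array([0.643, 0.133, 0.007]), 0.43)]
top board_foot [(array([ 0.473, -0.196,  0.094]), 0.56)]
top panel_face [(array([0.478, 0.336, 0.015]), 0.78), (array([ 0.702,  0.237, -0.001]), 0.22)]
1976 [[-0.079  0.001 -0.034]
 [ 0.078  0.01   0.163]] [0.03780789 0.00729648 0.05054696]
[0.47922784 0.34502396 0.31898079]
t 8.7333 cm [0.62, -0.06, -18.34] deg [13.94, -6.47, 12.88]
t 8.7333 cm [13.74, -30.49, -31.31] deg [13.83, -10.43, 20.65]
```

View pics/scene2.png

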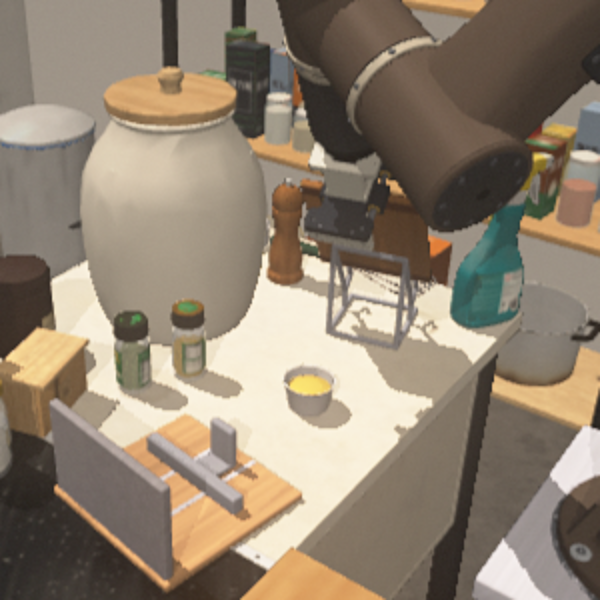

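move_arm:
  rows:
    - {"translation":[0,0,-2],"rot":[0,0,0],"hand":1}
    - {"translation":[0,0,-5],"rot":[0,0,0],"hand":1}
    - {"translation":[0,0,-8],"rot":[0,0,0],"hand":1}
    - {"translation":[0.2,0,-11],"rot":[3,-1.5,3],"hand":1}
    - {"translation":[0.3,0,-14],"rot":[6,-3,6],"hand":1}
    - {"translation":[0.5,0,-16],"rot":[9,-4,8.5],"hand":1}
    - {"translation":[0.6,0,-17.5],"rot":[12,-5.5,11],"hand":1}
    - {"translation":[0.6,0,-18.3],"rot":[14,-6.5,13],"hand":1}

```text
t: 9.4
eef_pos: [0.4335, -0.0012, 0.3837]
ee_rot: [2.799, -0.002, -0.003]
force: [0.8, 0.2, -3.4]
width: 0.0122
gripper_force: 40.0
```

```bash
sed -i 's/^O=.*/O=np.array([.477,.338,.010])/' h.py; python3 - <<'E'
from h import *
s=arm.get_state();print(s['q'].round(2),s['width'],s['eef_pos'],s['force'])
p,Rt=place(20,.06,.12); print(p)
go(p,Rt)
E
```

```text
[ 0.7  -0.08 -0.35  0.26 -1.54  0.83] 0.012159277432434482 [ 0.43346441 -0.00116231  0.38373668] [ 0.84259568  0.16006785 -3.41875917]
[0.47656397 0.33515053 0.28898079]
t 9.4 cm [4.19, -34.87, -2.38] deg [-0.36, -3.01, 7.98]
```

move_arm:
  rows:
    - {"translation":[0.2,-2,0],"rot":[0,0,0],"hand":1}
    - {"translation":[0.7,-6,0],"rot":[0,0,1],"hand":1}
    - {"translation":[1.2,-10,0],"rot":[0,-0.5,2],"hand":1}
    - {"translation":[1.7,-14,-0.3],"rot":[0,-1,3],"hand":1}
    - {"translation":[2.2,-18,-0.8],"rot":[0,-1.5,4],"hand":1}
    - {"translation":[2.7,-22,-1.2],"rot":[-0.1,-2,5],"hand":1}
    - {"translation":[3.2,-26,-1.8],"rot":[-0.2,-2.5,6],"hand":1}
    - {"translation":[3.7,-29,-2],"rot":[-0.3,-2.7,7],"hand":1}

```text
t: 10.07
eef_pos: [0.4704, 0.2797, 0.3004]
ee_rot: [2.788, 0.002, -0.133]
force: [0.7, 0.0, -2.9]
width: 0.012
gripper_force: 40.0
```

```bash
python3 - <<'E'
from h import *
s=arm.get_state();print(s['q'].round(2),s['width'],s['eef_pos'],s['force'])
p,Rt=place(20,.06,.06); print(p)
go(p,Rt)
E
```

```text
[ 1.    0.27 -0.09  0.15 -1.54  0.41] 0.01199969144187974 [0.47039414 0.27971852 0.30043264] [ 0.74050028  0.0195673  -2.88729579]
[0.47656397 0.33515053 0.22898079]
t 10.0667 cm [-0.1, -7.71, 4.77] deg [0.27, -0.24, 1.07]
```

move_arm:
  rows:
    - {"translation":[0,-2,0.5],"rot":[0,0,0],"hand":1}
    - {"translation":[0,-5,1],"rot":[0.1,0,0.5],"hand":1}
    - {"translation":[-0.1,-7.7,1.5],"rot":[0.2,-0.2,1],"hand":1}
    - {"translation":[-0.1,-7.7,2.5],"rot":[0.3,-0.2,1],"hand":1}
    - {"translation":[-0.1,-7.7,3.5],"rot":[0.3,-0.2,1],"hand":1}
    - {"translation":[-0.1,-7.7,4.3],"rot":[0.3,-0.2,1],"hand":1}
    - {"translation":[-0.1,-7.7,4.8],"rot":[0.3,-0.2,1],"hand":1}
    - {"translation":[-0.1,-7.7,4.8],"rot":[0.3,-0.2,1],"hand":1}

```text
t: 10.73
eef_pos: [0.4763, 0.3306, 0.2298]
ee_rot: [2.793, -0.001, -0.151]
force: [-0.6, 0.4, -3.5]
width: 0.0116
gripper_force: 40.0
```

```bash
python3 - <<'E'
from h import *
s=arm.get_state();print(s['q'].round(2),s['width'],s['eef_pos'],s['force'])
Rt=rot(s['ee_rot']);print('foot by tool',s['eef_pos']+.167*Rt[:,2])
RS=np.stack([xs,hs,[0,0,1]],1)
for n in('scene','top'):
    im,d=arm.grab_frame(n)
    if n=='scene': cv2.imwrite('pics/scene3.png',cv2.resize(im[200:420,180:400,::-1],None,fx=2.7,fy=2.7))
    for l in('board','board_top','board_foot','panel_face','stop_face','stop_tab'): print(n,l,[((w(n,r['point'])-O)@RS).round(3).tolist()+[round(r['p'],2)] for r in arm.pinpoint(l,n)[:1]])
    Cl=cloud(n,d).reshape(-1,3)
    b=(Cl-s['eef_pos'])@Rt; m=(abs(b[:,1]-.006)<.004)&(abs(b[:,0])<.12)&(b[:,2]<.2)&(b[:,2]>-.05)
    if m.sum():print(m.sum(),np.percentile(b[m],[1,99],axis=0).round(3),np.median(b[m],0))
    b=(Cl-O)@RS; m=(abs(b[:,2]-.12)<.006)&(abs(b[:,0])<.11)&(abs(b[:,1]-.007)<.03)
    print('panel',m.sum(),np.percentile(b[m],[1,50,99],axis=0).round(3).tolist())
p,Rt=place(20,.049,.004); go(p,Rt)
E
```

```text
[ 1.03  0.37 -0.1   0.13 -1.43  0.35] 0.01160046341343659 [0.47629362 0.33055867 0.22983854] [-0.61954948  0.37441476 -3.5108923 ]
foot by tool [0.46777911 0.27408056 0.07290949]
scene board [[0.001, -0.03, 0.157, 0.92]]
scene board_top [[0.001, 0.002, 0.254, 0.65]]
scene board_foot [[0.003, -0.061, 0.066, 0.65]]
scene panel_face [[-0.002, -0.001, 0.001, 0.71]]
scene stop_face [[-0.002, -0.096, 0.009, 0.92]]
scene stop_tab [[-0.001, -0.094, 0.012, 0.66]]
145 [[-0.079  0.002 -0.049]
 [ 0.009  0.01   0.156]] [-0.07600129  0.00364034 -0.02301258]
panel 449 [[-0.095, 0.004, 0.114], [-0.013, 0.011, 0.119], [0.091, 0.016, 0.122]]
top board [[0.003, -0.028, 0.16, 0.84]]
top board_top []
top board_foot [[-0.001, -0.065, 0.067, 0.96]]
top panel_face [[0.184, 0.051, -0.011, 0.63]]
top stop_face [[0.002, -0.098, 0.011, 0.74]]
top stop_tab [[-0.002, -0.156, 0.057, 0.78]]
2938 [[-0.077  0.003 -0.037]
 [ 0.08   0.009  0.16 ]] [0.01216123 0.00614127 0.08489915]
panel 47 [[-0.094, 0.001, 0.115], [0.084, 0.006, 0.12], [0.093, 0.013, 0.123]]
t 11.4333 cm [-0.07, -3.29, 4.93] deg [-0.07, -0.11, 0.06]
```

View pics/scene3.png

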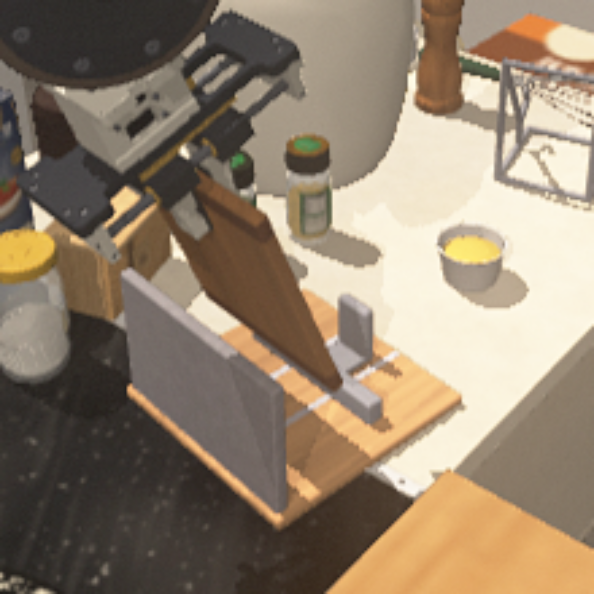

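The board hangs clear in front of the panel, with its foot at about (335,385) over the base and in front of the bar. Now I lower it gently.

move_arm:
  rows:
    - {"translation":[0,-0.5,0.7],"rot":[0,0,0],"hand":1}
    - {"translation":[0,-1,1.6],"rot":[0,0,0],"hand":1}
    - {"translation":[0,-1.6,2.5],"rot":[0,0,0],"hand":1}
    - {"translation":[-0.1,-2.2,3.4],"rot":[0,0,0],"hand":1}
    - {"translation":[-0.1,-2.6,4.1],"rot":[0,0,0],"hand":1}
    - {"translation":[-0.1,-2.8,4.5],"rot":[0,0,0],"hand":1}
    - {"translation":[-0.1,-2.9,4.6],"rot":[0,0,0],"hand":1}
    - {"translation":[-0.1,-2.9,4.6],"rot":[0,0,0],"hand":1}

```text
t: 12.1
eef_pos: [0.4775, 0.3436, 0.1769]
ee_rot: [2.793, -0.001, -0.15]
force: [0.5, -0.2, -3.4]
width: 0.0119
gripper_force: 40.0
```

```bash
python3 - <<'E'
from h import *
s=arm.get_state();print(s['q'].round(2),s['width'],s['eef_pos'],s['force'])
RS=np.stack([xs,hs,[0,0,1]],1)
Rt=rot(s['ee_rot']);print('foot by tool',(s['eef_pos']+.167*Rt[:,2]-O)@RS)
for n in('scene','top'):
    im,d=arm.grab_frame(n)
    for l in('board','board_foot'): print(n,l,[((w(n,r['point'])-O)@RS).round(3).tolist()+[round(r['p'],2)] for r in arm.pinpoint(l,n)[:1]])
print('down 1cm in tool',Rt.T@[0,0,-1], 'hs',Rt.T@hs)
E
```

```text
[ 1.04  0.43 -0.14  0.13 -1.33  0.33] 0.01186909829174555 [0.47750456 0.34359287 0.17690534] [ 0.47063792 -0.18630592 -3.38165007]
foot by tool [-5.31809023e-05 -5.14591627e-02  9.95753759e-03]
scene board [[0.003, -0.015, 0.104, 0.93]]
scene board_foot []
top board [[0.002, -0.015, 0.107, 0.91]]
top board_foot [[-0.003, -0.053, 0.014, 0.66]]
down 1cm in tool [-0.00120381 -0.34170303  0.93980721] hs [ 0.00184203 -0.93980705 -0.34170061]
```

move_arm:
  rows:
    - {"translation":[0,-0.07,0.19],"rot":[0,0,0],"hand":1}
    - {"translation":[0,-0.14,0.38],"rot":[0,0,0],"hand":1}
    - {"translation":[0,-0.17,0.47],"rot":[0,0,0],"hand":1}
    - {"translation":[0,-0.2,0.56],"rot":[0,0,0],"hand":1}
    - {"translation":[0,-0.2,0.56],"rot":[0,0,0],"hand":1}
  squeeze: 25

```text
t: 12.82
eef_pos: [0.4774, 0.3434, 0.1711]
ee_rot: [2.793, -0.001, -0.15]
force: [-0.1, -0.1, -3.1]
width: 0.0119
gripper_force: 25.0
```

move_arm:
  rows:
    - {"translation":[0,-0.03,0.09],"rot":[0,0,0],"hand":1}
    - {"translation":[0,-0.03,0.09],"rot":[0,0,0],"hand":1}

```text
t: 12.98
eef_pos: [0.4775, 0.3435, 0.1703]
ee_rot: [2.794, -0.001, -0.15]
force: [-0.6, -0.2, -3.3]
width: 0.0118
gripper_force: 25.0
```

move_arm:
  rows:
    - {"translation":[0,-0.03,0.09],"rot":[0,0,0],"hand":1}
    - {"translation":[0,-0.03,0.09],"rot":[0,0,0],"hand":1}

```text
t: 13.15
eef_pos: [0.4775, 0.3434, 0.1694]
ee_rot: [2.794, -0.001, -0.15]
force: [-0.4, -0.6, -2.4]
width: 0.012
gripper_force: 25.0
```

move_arm:
  rows:
    - {"translation":[0,-0.03,0.09],"rot":[0,0,0],"hand":1}
    - {"translation":[0,-0.03,0.09],"rot":[0,0,0],"hand":1}

```text
t: 13.32
eef_pos: [0.4774, 0.3434, 0.1684]
ee_rot: [2.793, -0.001, -0.15]
force: [-0.3, 0.4, -3.0]
width: 0.0122
gripper_force: 25.0
```

move_arm:
  rows:
    - {"translation":[0,-0.03,0.09],"rot":[0,0,0],"hand":1}
    - {"translation":[0,-0.03,0.09],"rot":[0,0,0],"hand":1}

```text
t: 13.48
eef_pos: [0.4775, 0.3435, 0.1676]
ee_rot: [2.794, -0.001, -0.15]
force: [0.2, 0.2, -2.4]
width: 0.0122
gripper_force: 25.0
```

move_arm:
  rows:
    - {"translation":[0,-0.03,0.09],"rot":[0,0,0],"hand":1}
    - {"translation":[0,-0.03,0.09],"rot":[0,0,0],"hand":1}

```text
t: 13.65
eef_pos: [0.4776, 0.3436, 0.1674]
ee_rot: [2.794, -0.002, -0.15]
force: [-1.2, 0.7, 2.2]
width: 0.0116
gripper_force: 25.0
```

move_arm:
  rows:
    - {"translation":[0,-0.03,0.09],"rot":[0,0,0],"hand":1}
    - {"translation":[0,-0.03,0.09],"rot":[0,0,0],"hand":1}

```text
t: 13.82
eef_pos: [0.4777, 0.3436, 0.1673]
ee_rot: [2.794, -0.003, -0.15]
force: [-3.0, 0.5, 9.1]
width: 0.0116
gripper_force: 25.0
```

move_arm:
  rows:
    - {"translation":[0,-0.1,-0.06],"rot":[0,0,0],"hand":1}
    - {"translation":[0,-0.15,-0.08],"rot":[0,0,0],"hand":1}
    - {"translation":[0,-0.2,-0.1],"rot":[0,0,0],"hand":1}
  squeeze: 8

```text
t: 14.07
eef_pos: [0.478, 0.3455, 0.1666]
ee_rot: [2.794, -0.002, -0.15]
force: [-1.8, -0.3, 4.5]
width: 0.0124
gripper_force: 8.1
```

move_arm:
  rows:
    - {"translation":[0,0,0],"rot":[0,0,0],"hand":0.82}
    - {"translation":[0,0,0],"rot":[0,0,0],"hand":0.78}
    - {"translation":[0,0,0],"rot":[0,0,0],"hand":0.74}
    - {"translation":[0,0,0],"rot":[0,0,0],"hand":0.7}
    - {"translation":[0,0,0],"rot":[0,0,0],"hand":0.7}

```text
t: 14.48
eef_pos: [0.4778, 0.3454, 0.1657]
ee_rot: [2.793, -0.001, -0.15]
force: [0.3, -0.5, -0.2]
width: 0.0259
gripper_force: 0.0
```

```bash
python3 - <<'E'
from h import *
s=arm.get_state();print(s['q'].round(2),s['width'],s['eef_pos'],s['force'])
RS=np.stack([xs,hs,[0,0,1]],1)
for n in('scene','top'):
    im,d=arm.grab_frame(n)
    if n=='scene': cv2.imwrite('pics/scene4.png',cv2.resize(im[200:420,180:400,::-1],None,fx=2.7,fy=2.7))
    for l in('board','board_foot','stop_face','stop_tab'): print(n,l,[((w(n,r['point'])-O)@RS).round(3).tolist()+[round(r['p'],2)] for r in arm.pinpoint(l,n)[:1]])
    b=(cloud(n,d).reshape(-1,3)-O)@RS
    m=(abs(b[:,0])<.085)&(b[:,1]<.03)&(b[:,1]>-.075)&(b[:,2]>.03)&(b[:,2]<.14)
    if n=='top':
        q=b[m]; q=q[abs(q[:,0])<.07]; A=np.c_[q[:,[0,2]],np.ones(len(q))]
        r=np.linalg.lstsq(A,q[:,1],rcond=None)[0]; print('front: yaw,lean deg',np.degrees(np.arctan(r[:2])),'y at z=0',r[2])
E
```

```text
[ 1.04  0.44 -0.15  0.13 -1.31  0.33] 0.02588264009017704 [0.47778755 0.34543232 0.16569438] [ 0.31416091 -0.46322295 -0.17440929]
scene board [[-0.002, -0.017, 0.095, 0.97]]
scene board_foot []
scene stop_face [[-0.003, -0.097, 0.01, 0.81]]
scene stop_tab []
top board [[0.004, -0.017, 0.096, 0.9]]
top board_foot [[-0.0, -0.055, 0.003, 0.85]]
top stop_face [[0.003, -0.1, 0.011, 0.89]]
top stop_tab [[0.001, -0.156, 0.055, 0.88]]
front: yaw,lean deg [-0.20849625 21.9600994 ] y at z=0 -0.06032422712789581
```

View pics/scene4.png

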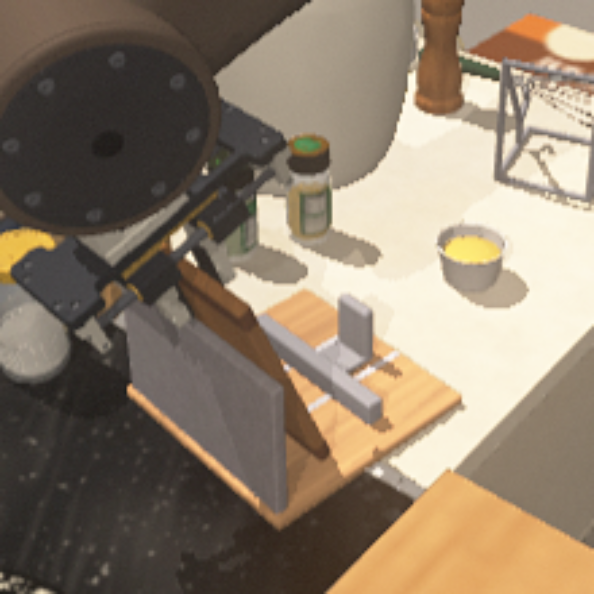

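The board leans on the panel, square and released, with its foot near (325,450) and the stop bar still away from it. I withdraw along the board, then push the tab from behind.

move_arm:
  rows:
    - {"translation":[0,0,-1],"rot":[0,0,0],"hand":0.66}
    - {"translation":[0,0,-2.5],"rot":[0,0,0],"hand":0.64}
    - {"translation":[0,0,-4.5],"rot":[0,0,0],"hand":0.64}
    - {"translation":[0,0,-6.5],"rot":[0,0,0],"hand":0.64}
    - {"translation":[0,0,-8.5],"rot":[0,0,0],"hand":0.64}
    - {"translation":[0,0,-11],"rot":[0,0,0],"hand":0.64}
    - {"translation":[0,0,-13],"rot":[0,0,0],"hand":0.7}
    - {"translation":[0,0,-13],"rot":[0,0,0],"hand":1}

```text
t: 15.65
eef_pos: [0.4856, 0.3916, 0.2931]
ee_rot: [2.799, -0.006, -0.149]
force: [-0.3, 0.3, 0.7]
width: 0.0242
gripper_force: 0.0
```

```bash
cat >> h.py <<'E'
RS=np.stack([xs,hs,[0,0,1]],1)
RP=np.stack([-hs,-xs,[0,0,-1]],1)
def push(y,z,x=0): return O+RS@np.array([x,y,z])
E
python3 - <<'E'
from h import *
s=arm.get_state();print(s['q'].round(2),s['width'],s['eef_pos'],s['force'])
p=push(-.19,.25);print(p);go(p,RP);go(p,rot(s['ee_rot']))
E
```

```text
[ 1.06  0.41  0.12  0.12 -1.59  0.34] 0.02422650793625371 [0.48564436 0.39160443 0.2931434 ] [-0.34221208  0.34941332  0.67593971]
[0.44826044 0.15018616 0.26      ]
t 15.65 cm [-0.13, 21.9, 11.32] deg [15.12, -15.65, 89.15]
t 15.65 cm [-0.13, 21.9, 11.32] deg [0.0, 0.0, 0.0]
```

move_arm:
  rows:
    - {"translation":[0,3,1.5],"rot":[1,-1,6],"hand":1}
    - {"translation":[0,6,3],"rot":[2,-2,13],"hand":1}
    - {"translation":[0,9,4.6],"rot":[3,-3,20],"hand":1}
    - {"translation":[0,12,6],"rot":[4,-4,26],"hand":1}
    - {"translation":[0,15,7.7],"rot":[5.5,-6,33],"hand":1}
    - {"translation":[0,18,9],"rot":[7,-7,40],"hand":1}
    - {"translation":[0,20,10.3],"rot":[8,-8,46],"hand":1}
    - {"translation":[0,22,11.3],"rot":[9,-9,52],"hand":1}

```text
t: 16.32
eef_pos: [0.4471, 0.1451, 0.2573]
ee_rot: [3.002, -0.073, -1.075]
force: [1.1, -0.3, 0.2]
width: 0.0006
gripper_force: 0.0
```

```bash
python3 - <<'E'
from h import *
s=arm.get_state();print(s['q'].round(2),s['width'],s['eef_pos'],s['force'])
p=push(-.195,.14);print(p);go(p,RP)
E
```

```text
[ 0.76  0.09 -0.33  0.03 -1.31 -0.28] 0.0006004862275072044 [0.44705983 0.14512468 0.25734519] [ 1.12390897 -0.3368055   0.22094762]
[0.44750414 0.14524369 0.15      ]
t 16.3167 cm [-0.78, -1.53, 10.6] deg [6.34, -6.64, 36.76]
```

move_arm:
  rows:
    - {"translation":[-0.1,-0.2,1],"rot":[1,-1,6],"hand":1}
    - {"translation":[-0.2,-0.4,3],"rot":[2,-2,12],"hand":1}
    - {"translation":[-0.4,-0.6,5],"rot":[3,-3,18],"hand":1}
    - {"translation":[-0.5,-0.9,7],"rot":[4,-4,24],"hand":1}
    - {"translation":[-0.7,-1.2,9],"rot":[5,-5,30],"hand":1}
    - {"translation":[-0.8,-1.5,10.6],"rot":[6.3,-6.6,36.8],"hand":1}
    - {"translation":[-0.8,-1.5,10.6],"rot":[6.3,-6.6,36.8],"hand":1}
    - {"translation":[-0.8,-1.5,10.6],"rot":[6.3,-6.6,36.8],"hand":1}

```text
t: 16.98
eef_pos: [0.4473, 0.1464, 0.1501]
ee_rot: [3.139, -0.004, -1.713]
force: [0.5, 0.1, 1.2]
width: 0.0008
gripper_force: 0.0
```

```bash
python3 - <<'E'
from h import *
s=arm.get_state();print(s['q'].round(2),s['width'],s['eef_pos'],s['force'])
p=push(-.195,.038);print(p);go(p,RP)
im,d=arm.grab_frame('scene'); cv2.imwrite('pics/scene5.png',cv2.resize(im[200:420,180:400,::-1],None,fx=2.7,fy=2.7))
E
```

```text
[ 0.74  0.11 -0.55  0.   -0.92 -0.88] 0.0007591131645032997 [0.44729388 0.14642184 0.15005162] [0.51440732 0.08314786 1.2204836 ]
[0.44750414 0.14524369 0.048     ]
t 16.9833 cm [0.07, -0.06, 10.21] deg [0.14, -0.23, 0.53]
```

View pics/scene5.png

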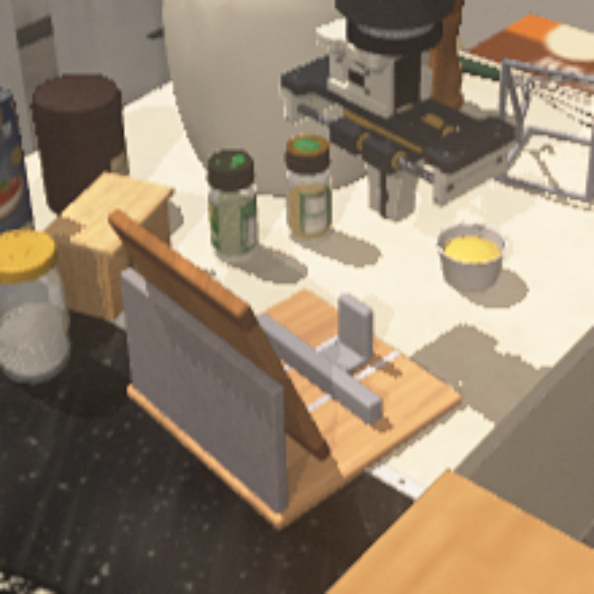

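move_arm:
  rows:
    - {"translation":[0.1,0,2],"rot":[0,0,0.5],"hand":1}
    - {"translation":[0.1,0,4.5],"rot":[0,0,0.5],"hand":1}
    - {"translation":[0.1,0,7],"rot":[0,0,0.5],"hand":1}
    - {"translation":[0.1,0,9],"rot":[0,0,0.5],"hand":1}
    - {"translation":[0.1,0,10.2],"rot":[0,0,0.5],"hand":1}
    - {"translation":[0.1,0,10.2],"rot":[0,0,0.5],"hand":1}
    - {"translation":[-1,0,10.2],"rot":[0,0,0.5],"hand":1}
    - {"translation":[-1.5,0,10.2],"rot":[0,0,0.5],"hand":1}

```text
t: 17.7
eef_pos: [0.4512, 0.1635, 0.0491]
ee_rot: [-3.141, -0.001, -1.724]
force: [0.0, 1.3, 0.2]
width: 0.0004
gripper_force: 0.0
```

move_arm:
  rows:
    - {"translation":[-0.3,0,0],"rot":[0,0,0],"hand":1}
    - {"translation":[-0.6,0,0],"rot":[0,0,0],"hand":1}
    - {"translation":[-0.9,0,0],"rot":[0,0,0],"hand":1}
    - {"translation":[-1.2,0,0],"rot":[0,0,0],"hand":1}
    - {"translation":[-1.5,0,0],"rot":[0,0,0],"hand":1}
    - {"translation":[-1.7,0,0],"rot":[0,0,0],"hand":1}
    - {"translation":[-1.9,0,0],"rot":[0,0,0],"hand":1}
    - {"translation":[-2,0,0],"rot":[0,0,0],"hand":1}

```text
t: 18.37
eef_pos: [0.4524, 0.1812, 0.0475]
ee_rot: [3.14, -0.003, -1.726]
force: [-1.0, -2.6, 2.2]
width: 0.0007
gripper_force: 1.3
```

```bash
cat > m.py <<'E'
from h import *
s=arm.get_state();print(s['t'],s['width'],(s['eef_pos']-O)@RS,s['force']@RS)
for n in('scene','top'):
    im,d=arm.grab_frame(n)
    if n=='scene': cv2.imwrite('pics/last.png',cv2.resize(im[200:420,180:400,::-1],None,fx=2.7,fy=2.7))
    for l in('board','board_foot','stop_face','stop_tab'): print(n,l,[((w(n,r['point'])-O)@RS).round(3).tolist()+[round(r['p'],2)] for r in arm.pinpoint(l,n)[:1]])
    b=(cloud(n,d).reshape(-1,3)-O)@RS
    if n=='top':
        m=(abs(b[:,0])<.07)&(b[:,1]<.03)&(b[:,1]>-.075)&(b[:,2]>.035)&(b[:,2]<.14); q=b[m]; A=np.c_[q[:,[0,2]],np.ones(len(q))]
        r=np.linalg.lstsq(A,q[:,1],rcond=None)[0]; print('yaw,lean',np.degrees(np.arctan(r[:2])),'y at z=0',r[2])
        m=(abs(b[:,0])>.025)&(abs(b[:,0])<.072)&(b[:,1]<-.055)&(b[:,1]>-.13)&(abs(b[:,2]-.023)<.005); print('bar top y',np.percentile(b[m,1],[3,50,97]).round(4),m.sum())
E
python3 m.py
```

```text
18.3667 0.0006899152106945234 [-0.00056186 -0.15868741  0.0375003 ] [-0.59454827 -2.68404097  2.1864486 ]
scene board [[-0.002, -0.019, 0.095, 0.93]]
scene board_foot []
scene stop_face [[-0.003, -0.084, 0.007, 0.66]]
scene stop_tab [[0.001, -0.138, 0.054, 0.9]]
top board [[0.0, -0.013, 0.094, 0.71]]
top board_foot []
top stop_face []
top stop_tab [[0.199, -0.178, -0.004, 0.67]]
yaw,lean [ 0.06648254 22.28705422] y at z=0 -0.06078931265430154
bar top y [-0.1032 -0.0964 -0.0889] 68
```

move_arm:
  rows:
    - {"translation":[-0.3,0,0],"rot":[0,0,0],"hand":1}
    - {"translation":[-0.6,0,0],"rot":[0,0,0],"hand":1}
    - {"translation":[-0.9,0,0],"rot":[0,0,0],"hand":1}
    - {"translation":[-1.2,0,0],"rot":[0,0,0],"hand":1}
    - {"translation":[-1.5,0,0],"rot":[0,0,0],"hand":1}
    - {"translation":[-1.7,0,0],"rot":[0,0,0],"hand":1}
    - {"translation":[-1.9,0,0],"rot":[0,0,0],"hand":1}
    - {"translation":[-2,0,0],"rot":[0,0,0],"hand":1}

```text
t: 19.53
eef_pos: [0.4557, 0.2013, 0.0475]
ee_rot: [3.14, -0.003, -1.726]
force: [-1.7, -3.1, 1.3]
width: 0.0007
gripper_force: 1.3
```

```bash
python3 m.py
```

```text
19.5333 0.0007333295528599576 [-0.00041777 -0.13836194  0.03748734] [-1.18558532 -3.33870515  1.32399045]
scene board [[-0.001, -0.016, 0.092, 0.77]]
scene board_foot []
scene stop_face [[-0.004, -0.066, 0.013, 0.91]]
scene stop_tab [[0.005, -0.119, 0.054, 0.83]]
top board [[-0.001, -0.014, 0.096, 0.77]]
top board_foot [[0.197, -0.177, -0.007, 0.69]]
top stop_face [[0.264, -0.536, -0.011, 0.72]]
top stop_tab [[0.265, -0.543, -0.01, 0.29]]
yaw,lean [-0.28386341 22.27715661] y at z=0 -0.06074832482623116
bar top y [-0.083  -0.0758 -0.0683] 58
```

View pics/last.png

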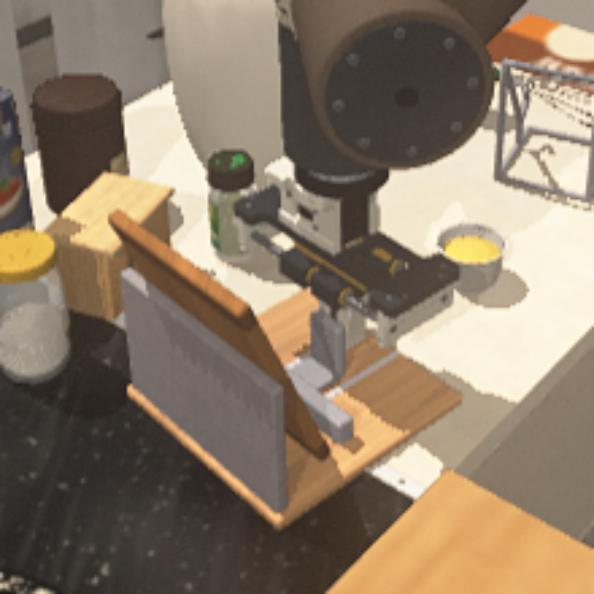

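The bar (340,420) is now a few mm from the board's foot (322,450). I finish in small steps.

move_arm:
  rows:
    - {"translation":[-0.1,0,0],"rot":[0,0,0],"hand":1}
    - {"translation":[-0.2,0,0],"rot":[0,0,0],"hand":1}
    - {"translation":[-0.3,0,0],"rot":[0,0,0],"hand":1}
    - {"translation":[-0.4,0,0],"rot":[0,0,0],"hand":1}
    - {"translation":[-0.4,0,0],"rot":[0,0,0],"hand":1}

```text
t: 20.45
eef_pos: [0.4563, 0.205, 0.0475]
ee_rot: [3.14, -0.003, -1.726]
force: [1.7, -1.9, 1.1]
width: 0.0006
gripper_force: 1.0
```

move_arm:
  rows:
    - {"translation":[-0.1,0,0],"rot":[0,0,0],"hand":1}
    - {"translation":[-0.1,0,0],"rot":[0,0,0],"hand":1}

```text
t: 20.62
eef_pos: [0.4564, 0.206, 0.0474]
ee_rot: [3.14, -0.003, -1.726]
force: [1.0, -2.5, 1.2]
width: 0.0008
gripper_force: 1.1
```

```bash
python3 m.py
```

```text
20.6167 0.0008101556417559495 [-0.00038271 -0.13361218  0.03744669] [ 1.33254495 -2.33633701  1.24786239]
scene board [[-0.002, -0.015, 0.093, 0.88]]
scene board_foot []
scene stop_face [[-0.002, -0.061, 0.008, 0.62]]
scene stop_tab [[0.004, -0.116, 0.055, 0.85]]
top board [[0.003, -0.016, 0.093, 0.63]]
top board_foot []
top stop_face []
top stop_tab []
yaw,lean [-0.51142854 22.38125332] y at z=0 -0.06047060301204732
bar top y [-0.0781 -0.07   -0.0626] 61
```

move_arm:
  rows:
    - {"translation":[-0.1,0,0],"rot":[0,0,0],"hand":1}
    - {"translation":[-0.1,0,0],"rot":[0,0,0],"hand":1}

```text
t: 21.28
eef_pos: [0.4566, 0.2069, 0.0475]
ee_rot: [3.14, -0.003, -1.726]
force: [0.6, -2.8, 1.4]
width: 0.0004
gripper_force: 1.1
```

move_arm:
  rows:
    - {"translation":[-0.1,0,0],"rot":[0,0,0],"hand":1}
    - {"translation":[-0.1,0,0],"rot":[0,0,0],"hand":1}

```text
t: 21.45
eef_pos: [0.4567, 0.2079, 0.0475]
ee_rot: [3.14, -0.003, -1.726]
force: [-0.2, -2.4, 1.0]
width: 0.0004
gripper_force: 1.1
```

Gap now about 1 mm or less. Back off, rise, then check.

move_arm:
  rows:
    - {"translation":[1,0,0],"rot":[0,0,0],"hand":1}
    - {"translation":[3,0,0],"rot":[0,0,0],"hand":1}
    - {"translation":[5,0,0],"rot":[0,0,0],"hand":1}
    - {"translation":[5,0,-3],"rot":[0,0,0],"hand":1}
    - {"translation":[5,0,-7],"rot":[0,0,0],"hand":1}
    - {"translation":[6,0,-11],"rot":[0,0,0],"hand":1}
    - {"translation":[8,0,-14],"rot":[0,0,0],"hand":1}
    - {"translation":[10,0,-16],"rot":[0,0,0],"hand":1}

```text
t: 22.12
eef_pos: [0.4425, 0.1095, 0.2113]
ee_rot: [-3.139, 0.001, -1.724]
force: [1.5, 0.1, -0.4]
width: 0.0002
gripper_force: 0.0
```

```bash
python3 m.py; python3 - <<'E'
from h import *
for l in ['spice_a','flour_jar','salt_box','egg_cup','pepper_mill']:
    print(l,[(np.round(w('top',r['point']),3).tolist(),round(r['p'],2)) for r in arm.pinpoint(l,'top')[:2]])
E
```

```text
22.1167 0.00022790632688730937 [ 0.0004549  -0.23108406  0.20130529] [ 1.4626909   0.28242811 -0.35848757]
scene board [[0.001, -0.018, 0.095, 0.62]]
scene board_foot []
scene stop_face [[-0.004, -0.017, 0.095, 0.71]]
scene stop_tab [[0.003, -0.108, 0.054, 0.76]]
top board [[-0.0, -0.013, 0.094, 0.74]]
top board_foot [[-0.0, -0.053, 0.004, 0.8]]
top stop_face [[0.001, -0.063, 0.009, 0.7]]
top stop_tab [[0.001, -0.118, 0.054, 0.93]]
yaw,lean [-0.08357026 22.02901826] y at z=0 -0.06028610624046277
bar top y [-0.0768 -0.069  -0.061 ] 201
spice_a [([0.644, 0.132, 0.005], 0.95), ([0.607, 0.061, 0.001], 0.72)]
flour_jar [([0.667, 0.362, -0.001], 0.65), ([0.44, 0.027, 0.001], 0.47)]
salt_box [([0.699, 0.235, 0.0], 0.71)]
egg_cup [([0.442, 0.026, 0.002], 0.93), ([0.468, 0.258, 0.003], 0.65)]
pepper_mill [([0.658, -0.239, -0.001], 0.6)]
```

View pics/last.png

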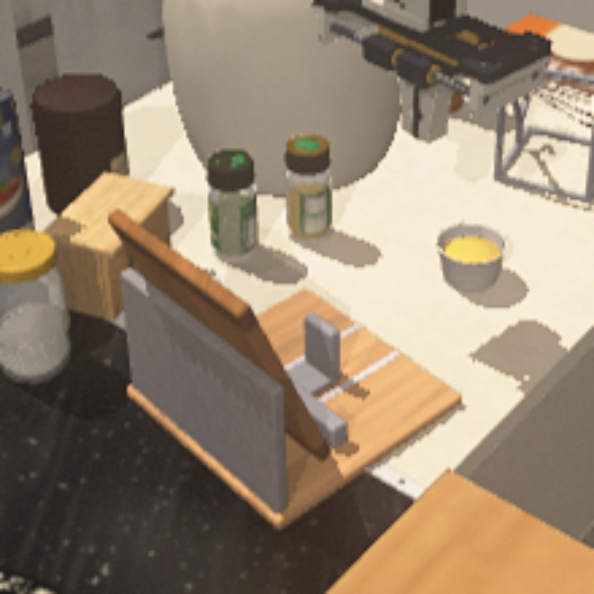

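The board leans on the panel with the bar (330,425) against its foot, the bystanders are where they were, and the arm is clear.

```bash
python3 -c "
from station import arm
print(arm.job_done())"
```

```text
the job is handed in; nothing more can be done
None
```

The job is handed in; no verdict came back. By the final camera check, the board leans about 22° against the panel's middle, square to it, with the stop 1–2 mm from its foot; the bystanders had not moved, and the arm is clear.

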